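Space out the carriers on a measuring rail with a spacer block

TASK

Set the two sliding carriers on the rail one spacer's width apart. Take the thick white spacer block (not the slim one), lower it upright and squarely all the way down onto the rail between the end stop and the first carrier, so that it wedges the carrier out, then lift it, step it over to the far side of the first carrier and lower it down in the same way between the two carriers. Leave it standing there.

Things in the scene. Friction and masses are not known exactly. Their poses are not given: they have to be found in the camera images.
- spacer: Thick white spacer block, 60 mm (x) by 40 (y) by 110 tall, 0.3 kg, upright on the bench. Origin: centre of its underside. Grip it across the 60 mm (along its x), high up, as the carriers are 60 mm tall. Its 40 mm thickness sets the gap: turn its y along the rail, either way round. Bystanders: a white block of the same width and height but 20 mm thick, and a steel cylinder.
- rail: Fixed flat aluminium rail, 80 mm wide (x), 340 mm long (y), upper face 15 mm above the bench. Origin: centre of its underside; z up; the row runs along its +y. At its -y end is the fixed end stop, a dark block 60 mm tall above the rail; its upright face towards the carriers is at y = -125 mm.
- carrier_a: First carrier, by the stop: grey, 78 mm (x) by 60 (y) by 60 tall, slides stiffly on the rail (1.2 N). Origin: centre of its underside, on the rail's top; axes as the rail's. Far side (y = +30) upright. Side to the stop: 8 mm tall lip at y = -30, then sloping back to y = +4 at the top. Starts with its lip 16 to 28 mm from the stop; a block let down 2 to 6 mm clear of the stop pushes it out.
- carrier_b: Second carrier, further along +y; shape, size, origin and axes as the first. Starts with its lip 122 to 130 mm from the stop: once the first carrier is set, that is too near the first one's upright side, and the block, let down 2 to 6 mm clear of that side, pushes it out. Gaps are measured at the lips.
Mind the look-alikes: they are no part of the job. Leave any brown or yellow look-alike of the spacer alone.

How it is judged:
By the outcome, as a careful person would: the job done as asked, in the order asked, and still so for the second after the job is handed in, with the robot touching nothing.
It also fails if it takes over 50 s, if anything falls off the work surface, if the arm or the gripper's body presses on something with over 40 N, if the wrist force passes 120 N, or if a joint passes its speed limit or range.

ROBOT

A 6-joint arm with a two-finger parallel gripper is mounted at the origin on the work surface. World frame = base frame: x ahead of the robot, y to its left, z up, the work surface at z = 0. Lengths are in mm, angles in degrees, forces in N, time in s.
With the tool pointing down it reaches from about 300 to 850 mm from the base axis. Payload 4.2 kg.
Tool frame: the origin (TCP) lies midway between the tips of the shut fingers; the grasp point (between the pads) lies 19 mm behind it (env.hold_point_z is the z of the grasp point in the tool frame, in mm); z points along the fingers, y is the direction in which the jaws open and shut (so a half turn about z gives the same grasp; the last joint's range is limited). The gripper opens to 91 mm and grips with 3 to 60 N. Pads are 32 mm wide; open, the fingers measure 118 mm over their backs; the gripper's body (76 mm by 178 mm) begins 60 mm behind the grasp point.
Start: joints at [75.917, 18.312, 89.639, -0, 72.044, -1.146], TCP at [128.736, 560.423, 175.076] pointing down, gripper open.
Joint ranges: [-177.97, 177.97], [-48.28, 115.42], [12.27, 149.76], [-77.06, 257.06], [2.81, 150.46], [-146.56, 146.56]. Speed limits (degrees/s): [147.25, 147.25, 180, 180, 180, 180].

INTERFACE

Orientations are given as [roll, pitch, yaw] about the fixed x, y, z axes, in that order (R = Rz(yaw) Ry(pitch) Rx(roll)).
In Python, from workcell import env, grab_frame, camera_params, spotter gives the robot as it stands. The module is installed in compiled form; this text tells all that it offers.
- The arm moves only by the shell command python3 -m jog 'ROWS' [FORCE]. ROWS is text: rows parted by semicolons, each of 7 numbers parted by spaces: the turn, a rotation vector about the world's x, y, z in units of 5 degrees (1.0 is 5 degrees), then the shift along the world's x, y, z in units of 25 mm (1.0 is 25 mm), then the opening, from 0 (shut) to 1 (fully open). A call has 1 to 5 rows; each row is the pose to reach, as a shift and turn from the pose commanded when the call began; what a row does not reach only later rows make up. A row lasts 1/8 s, in which the tool goes at most 62.5 mm and 10.7 degrees, less where a joint would pass 70% of its speed; a pose out of reach is approached as far as the arm can. A call with a gripper value outside its range is refused whole. The fingers move at their own pace and stop on an object; FORCE is the grip in N (left out, the last holds). Time passes only in rows, so rows that repeat a pose let the fingers close. It gives the time, the measured TCP pose, the force and the opening at its end, in the units of the state.
- env.state(): the state, without advancing time (a new reading comes with each control period).
- grab_frame(name): name is "scene" or "top" or "wrist"; returns the picture (480x640x3 uint8, red, green, blue); there is no depth.
- camera_params(name): a dict with "K" (3x3 intrinsics, pixels), "rvec" (rotation vector, rad) and "tvec" (3), from world to camera coordinates, as OpenCV has them. Camera axes: x right, y down, z forward; pixel columns grow to the right and rows downward; lengths in mm; the calibration is good to about 2 mm. A picture is of the moment at which its call begins: read the wrist's pose just before it. camera_params takes no time and is no camera call; for the wrist camera it gives the pose at the moment of the call.
- env.job_done(): hands the job in, once; it reports no verdict.
Trained networks look in the newest picture that a camera, given by its name, has taken for a name from the list of things; names that differ only in an ending like _2 or _b are one class to them, and where a whole thing is asked for, a point or a joint stands for the part that bears it (a point fixed in the world has none). Each returns a list of dicts, best first, with "conf" (0 to 1); they miss things now and then, are a little off and sometimes report something else, mostly with a low value. They report only what shows in the picture. A call takes as long as a camera call. They do not tell look-alikes from the thing itself.
- spotter.look_for(query, camera): "box" ([left, top, width, height] in pixels, round what is visible of it).
- spotter.trace(query, camera): "region" (480x640 bool, what is visible of it) and "box" ([left, top, width, height] in pixels, round what is visible of it).
The state is a dict: "time_s": time; "qpos": joint angles; "qvel": joint speeds; "effort": joint torques, N m; "ee_pos": TCP position; "ee_rot": TCP orientation; "force": force on the tool from outside, world axes, zero at the start; "torque": the same for the moment, N m; "gripper_width": finger opening in mm.
Only numpy, scipy, OpenCV 4.12 (cv2) and the standard library are available. Lean on these libraries where they do the work, as an engineer would, in place of code of your own. Each camera call takes 0.05 s, during which the arm holds its last target. There are 200 camera calls.

## Working session

There is one attempt and no reset: what is moved stays moved. The work goes in short steps, Python scripts to look and compute and a shell command to move; the robot and the scene stay as the last step left them, time stands still between calls to the robot, and variables do not carry over. Pictures are saved under pics/ and viewed, about 8 in all and at most 12, crops included, and the job is handed in when it is done.

```bash
mkdir -p pics; cat > h.py <<'E'
import numpy as np, cv2
from workcell import env, grab_frame, camera_params, spotter
def P(n):
    c=camera_params(n); R=cv2.Rodrigues(np.array(c["rvec"],float))[0]; t=np.array(c["tvec"],float).reshape(3)
    return np.array(c["K"],float),R,t
def ray(n,uv,cam=None):
    K,R,t=cam or P(n); d=R.T@np.linalg.inv(K)@np.array([uv[0],uv[1],1.0]); return -R.T@t,d
def atz(n,uv,z,cam=None):
    o,d=ray(n,uv,cam); return o+d*(z-o[2])/d[2]
def proj(n,p,cam=None):
    K,R,t=cam or P(n); q=(R@np.atleast_2d(p).T).T+t; q=(K@q.T).T; return q[:,:2]/q[:,2:]
def tri(obs):
    A=np.zeros((3,3));b=np.zeros(3)
    for o,d in obs:
        d=d/np.linalg.norm(d);M=np.eye(3)-np.outer(d,d);A+=M;b+=M@o
    return np.linalg.solve(A,b)
E
python3 - <<'E'
from h import *
s=env.state(); print(s["time_s"],s["ee_pos"],s["ee_rot"],s["gripper_width"])
ims=[]
for n in("scene","top"):
    im=grab_frame(n); ims.append(im); cv2.imwrite(f"pics/{n}0.png",im[:,:,::-1])
    K,R,t=P(n);print(n,(-R.T@t).round(),R[2].round(2),K[0,0])
    for q in("spacer","rail","carrier_a"):
        print(q,[(d["box"],round(d["conf"],2)) for d in spotter.look_for(q,n)])
E
```

```text
0.0 [128.58610736 559.85718385 174.22844468] [-1.79900440e+02 -3.14265758e-03  1.67063219e+02] 91.32562752224197
scene [ 982. -331.  895.] [-0.47  0.36 -0.8 ] 514.3600316851497
spacer [([394.8, 141.7, 37.6, 51.1], 0.95), ([370.6, 113.3, 36.1, 48.8], 0.78), ([319.5, 229.5, 49.0, 54.3], 0.75), ([430.2, 129.0, 43.8, 47.1], 0.74), ([421.5, 178.5, 38.2, 45.0], 0.59)]
rail [([250.9, 221.7, 154.5, 118.9], 0.92)]
carrier_a [([279.6, 258.5, 46.4, 61.1], 0.71), ([321.6, 227.5, 48.0, 56.4], 0.69)]
top [ 262.   41. 1071.] [ 0.22 -0.01 -0.98] 503.3763863059661
spacer [([162.9, 174.9, 45.9, 43.8], 0.97), ([102.1, 219.0, 37.6, 42.5], 0.96), ([137.7, 287.3, 36.8, 34.4], 0.69), ([150.6, 227.6, 41.6, 40.7], 0.64)]
rail [([242.1, 169.6, 157.0, 59.8], 0.74)]
carrier_a [([290.5, 179.1, 29.8, 47.2], 0.84), ([341.1, 172.2, 28.7, 51.2], 0.62)]
```

View pics/scene0.png

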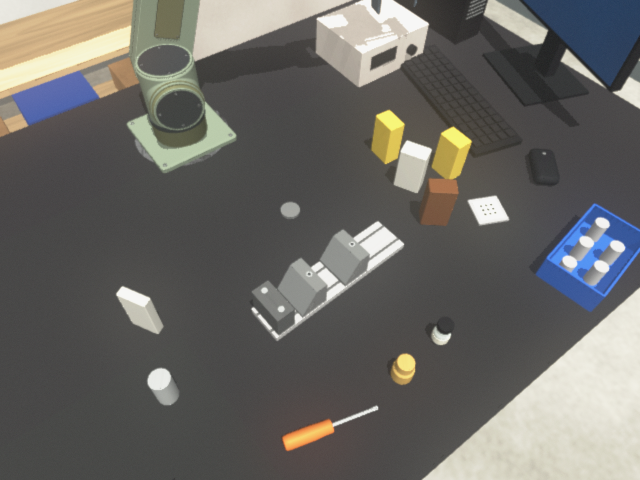

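View pics/top0.png

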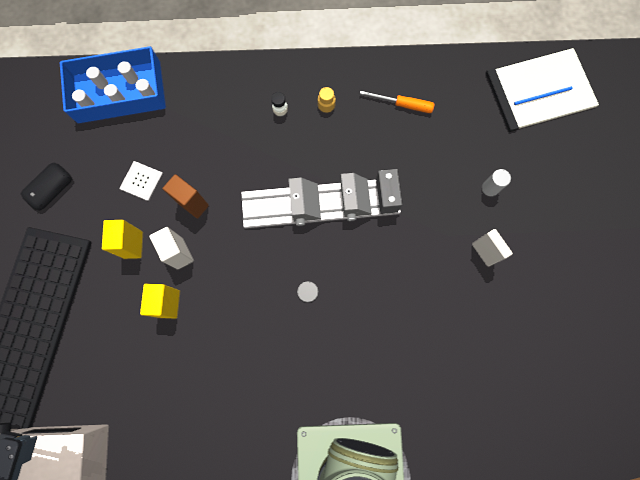

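Candidates for the spacer: thick white at scene (412,167) / top (172,248); slim white at scene (140,310) / top (492,248); yellow at top (122,240) and (160,300); brown at top (185,195). I choose the white one at top (172,248). The arm is off to the left. Next: a close crop and a model fit.

```bash
cat >> h.py <<'E'
from scipy.optimize import minimize
def boxpts(x,y,z,yaw,sx,sy,h):
    c,s=np.cos(yaw),np.sin(yaw)
    return np.array([[x+c*a*sx/2-s*b*sy/2,y+s*a*sx/2+c*b*sy/2,z+k*h] for k in(0,1) for a,b in((-1,-1),(1,-1),(1,1),(-1,1))])
def sil(n,pts,cam=None,S=8):
    m=np.zeros((480,640),np.uint8); h=cv2.convexHull(proj(n,pts,cam).astype(np.float32))
    cv2.fillConvexPoly(m,np.round(h*256).astype(np.int32),1,cv2.LINE_8,8); return m>0
def fitbox(regs,x0,sx,sy,h,freez=True):
    # regs: list of (name,cam,region)
    def f(p):
        pts=boxpts(p[0],p[1],p[2]*freez,p[3]/30,sx,sy,h); e=0
        for n,c,r in regs:
            m=sil(n,pts,c); e+=1-(m&r).sum()/max(1,(m|r).sum())
        return e
    best=None
    for yw in np.radians(np.arange(0,180,20)):
        r=minimize(f,[x0[0],x0[1],0,yw*30],method="Nelder-Mead",options=dict(initial_simplex=np.array([[x0[0],x0[1],0,yw*30],[x0[0]+12,x0[1],0,yw*30],[x0[0],x0[1]+12,0,yw*30],[x0[0],x0[1],8,yw*30],[x0[0],x0[1],0,yw*30+6]]),xatol=.05,fatol=1e-4))
        if best is None or r.fun<best.fun: best=r
    return best.x[0],best.x[1],best.x[2]*freez,np.degrees(best.x[3]/30),best.fun/len(regs)
E
python3 - <<'E'
from h import *
regs=[];seed={"scene":(412,167),"top":(172,248)}
for n in("scene","top"):
    im=grab_frame(n)
    for d in spotter.trace("spacer",n):
        u,v=seed[n]
        if d["region"][v,u]: regs.append((n,P(n),d["region"])); print(n,d["conf"],d["box"],d["region"].sum()); break
x0=atz("top",(172,248),80); print(x0)
for fz in(True,False):
  print("60x40",np.round(fitbox(regs,x0,60,40,110,fz),2)); 
print("60x20",np.round(fitbox(regs,x0,60,20,110),2))
s=cv2.imread("pics/scene0.png");t=cv2.imread("pics/top0.png")
a=cv2.resize(t[155:245,230:410],None,fx=4.4,fy=4.4,interpolation=3)[:,:790]
b=cv2.resize(s[130:200,385:435],None,fx=2.8,fy=2.8,interpolation=3);c=cv2.resize(t[220:280,140:200],None,fx=3.2,fy=3.2,interpolation=3)
d=np.zeros((200,790,3),np.uint8);d[:b.shape[0],:b.shape[1]]=b;d[:c.shape[0],160:160+c.shape[1]]=c
e=cv2.resize(s[100:190,360:480],(266,200));d[:,380:646]=e
cv2.imwrite("pics/crop1.png",np.vstack([a,d]))
E
```

```text
scene 0.98 [395.2, 143.5, 37.9, 48.2] 1337
top 0.58 [150.7, 227.7, 43.5, 43.6] 1158
[459.08629719 340.22907949  80.        ]
60x40 [ 4.6374e+02  3.4875e+02 -6.7000e-01  2.8900e+01  6.0000e-02]
60x40 [4.6370e+02 3.4885e+02 0.0000e+00 2.8410e+01 6.0000e-02]
60x20 [4.6300e+02 3.4851e+02 1.4100e+00 1.8708e+02 1.7000e-01]
```

View pics/crop1.png

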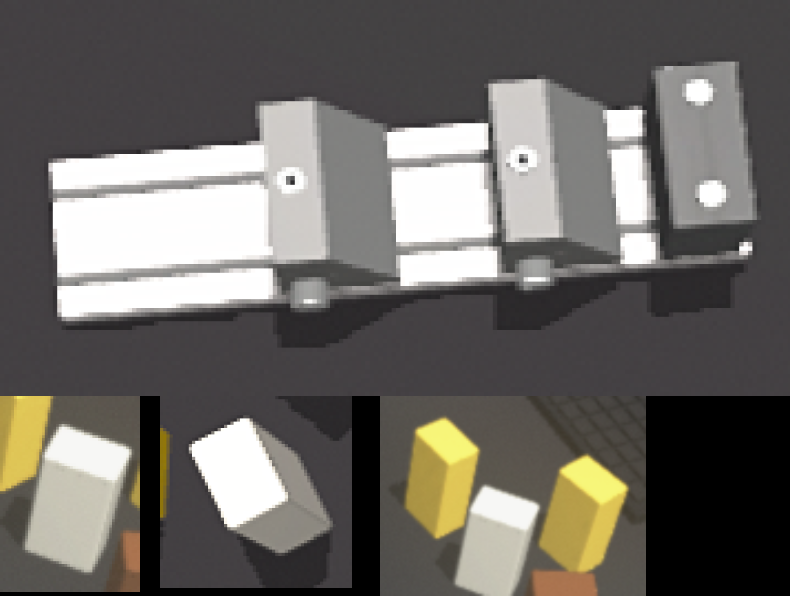

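Crop: the chosen block is white, with top-face proportions of about 60x40, between the yellow pair. The 60x40x110 fit is good (IoU .94) and its z ≈ 0. In the rail crop the stop is at the right end and carrier A next to it. Now a rough rail pose.

```bash
python3 - <<'E'
from h import *
f=lambda u,v,z: atz("top",(230+u/4.4-.0,155+v/4.4),z)
A=f(50,158,15);B=f(62,320,15);print("rail +y end",A.round(1),B.round(1),np.linalg.norm(A-B))
C=f(655,66,75);D=f(738,62,75);E_=f(672,225,75);F=f(755,217,75);print("stop top",C.round(1),D.round(1),E_.round(1),F.round(1))
for nm,q in(("b",[(260,103),(313,98),(278,263),(328,258)]),("a",[(489,83),(545,80),(503,240),(557,234)])):
    print(nm,[f(*p,75).round(1) for p in q])
mid=(A+B)/2; m2=(C+E_)/2; d=mid-m2; print("yaw",np.degrees(np.arctan2(-d[0],d[1])),np.hypot(d[0],d[1]),"expect 295")
for w in [(128,560)]: print(np.array(camera_params("wrist")["tvec"]))
K,R,t=P("wrist");s=env.state();print(-R.T@t-s["ee_pos"],R.round(2),K,s["ee_rot"])
E
```

```text
rail +y end [594.  212.1  15. ] [511.  206.2  15. ] 83.13741342567465
stop top [610.5 -83.8  75. ] [ 611.1 -123.2   75. ] [532.4 -87.2  75. ] [ 534.9 -126.1   75. ]
b [array([598.7, 103.4,  75. ]), array([600.3,  78.4,  75. ]), array([520.5,  96.6,  75. ]), array([522.1,  73.4,  75. ])]
a [array([604.8,  -4.9,  75. ]), array([605.4, -31.4,  75. ]), array([527.9,  -8.2,  75. ]), array([529.9, -33.4,  75. ])]
yaw 3.6737866623401283 295.2639084129576 expect 295
[-574.9324485   -32.27516513  391.08202768]
[-81.20914622  18.48552956 208.52142677] [[ 0.22  0.97  0.  ]
 [ 0.93 -0.21  0.29]
 [ 0.28 -0.07 -0.96]] [[402.04374195   0.         317.65139456]
 [  0.         402.04374195 247.43238579]
 [  0.           0.           1.        ]] [1.79994963e+02 3.56208386e-04 1.67061884e+02]
```

```bash
python3 -m jog '0 0 -2 1 -2 1.5 1; 0 0 -4 3 -4 3 1; 0 0 -6 5 -6 3.2 1; 0 0 -8 7 -8 3.2 1; 0 0 -9 8.6 -10 3.2 1'
```

```text
time_s: 1.23
ee_pos: [320.0, 338.1, 255.0]
ee_rot: [179.9, -0.0, 121.9]
force: [0.4, 1.1, -0.4]
gripper_width: 90.9
```

```bash
python3 -m jog '0 0 -1.5 2 -2.4 0 1; 0 0 -3 4 -4.6 0 1; 0 0 -4.5 6 -7 0 1; 0 0 -5.7 8 -9.3 0 1; 0 0 -5.7 9.6 -11.5 0 1'; python3 -m jog '0 0 0 0 0 0 1;0 0 0 0 0 0 1'
python3 - <<'E'
from h import *
s=env.state();print(s["ee_pos"],s["ee_rot"]);K,R,t=P("wrist");np.save("wr.npy",np.c_[R,t])
im=grab_frame("wrist");cv2.imwrite("pics/w1.png",im[:,:,::-1])
E
```

```text
time_s: 1.85
ee_pos: [521.5, 99.0, 254.6]
ee_rot: [179.9, -0.0, 93.5]
force: [1.4, 1.1, 1.1]
gripper_width: 91.0
time_s: 2.1
ee_pos: [519.8, 100.9, 254.2]
ee_rot: [-180.0, -0.0, 93.5]
force: [1.0, -0.1, 0.1]
gripper_width: 91.1
[519.80766534 100.88035607 254.21202153] [-1.79955400e+02 -3.35593732e-02  9.35286452e+01]
```

View pics/w1.png

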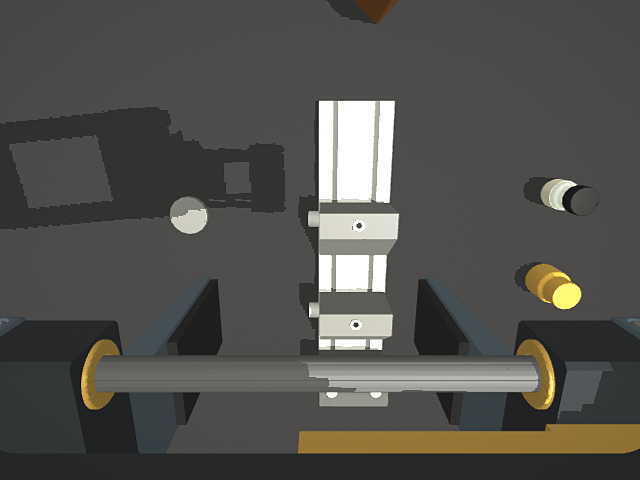

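Wrist view 1: carrier B's top at (320-398, 213-240), A's top at (318-392, 302-340), the rail's far end corners at (319,101) and (394,101). The gripper bar hides the stop, so I shift -y for a second view.

```bash
python3 -m jog '0 0 0 0.8 -1.8 0 1;0 0 0 1.6 -3.6 0 1;0 0 0 1.6 -4.4 0 1;0 0 0 1.6 -4.4 0 1;0 0 0 1.6 -4.4 0 1'
python3 - <<'E'
from h import *
s=env.state();print(s["ee_pos"],s["ee_rot"]);K,R,t=P("wrist");np.save("wr2.npy",np.c_[R,t])
im=grab_frame("wrist");cv2.imwrite("pics/w2.png",im[:,:,::-1])
a=im[100:370,220:420,::-1];b=cv2.imread("pics/w1.png")[90:360,260:460]
cv2.imwrite("pics/c2.png",np.hstack([cv2.resize(a,None,fx=2,fy=2.2,interpolation=3),cv2.resize(b,None,fx=2,fy=2.2,interpolation=3)]))
E
```

```text
time_s: 2.78
ee_pos: [559.6, -7.7, 254.7]
ee_rot: [180.0, -0.1, 93.7]
force: [0.4, 0.7, -0.7]
gripper_width: 91.2
[559.61066824  -7.65885777 254.69292296] [ 1.79984237e+02 -5.19899404e-02  9.36517165e+01]
```

View pics/c2.png

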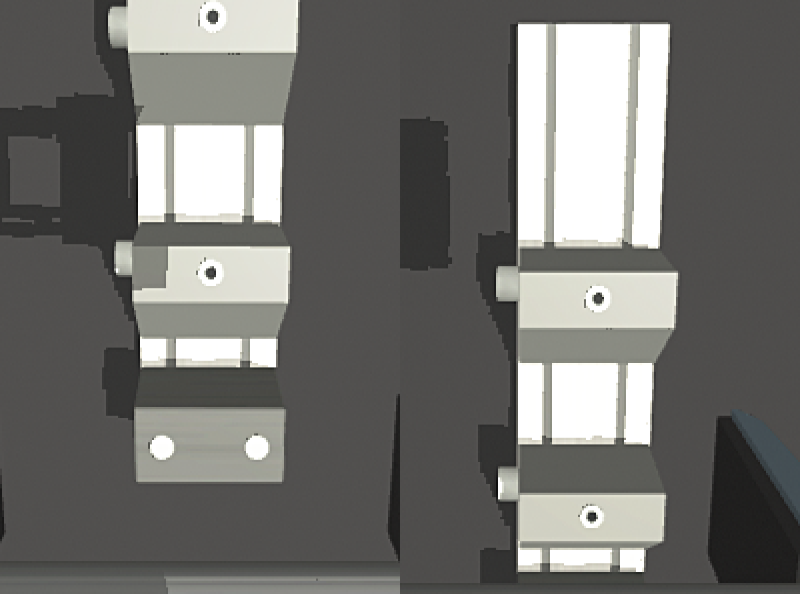

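Crop: both views show clean edges. These are the stop face's foot and top, A's lip, slope top and upright side, B's lip and side, and the rail end.

```bash
python3 - <<'E'
from h import *
K=P("wrist")[0]
c1=(K,)+tuple((lambda m:(m[:,:3],m[:,3]))(np.load("wr.npy")));c2=(K,)+tuple((lambda m:(m[:,:3],m[:,3]))(np.load("wr2.npy")))
L=lambda U,V:((U+.5)/2-.5+220,(V+.5)/2.2-.5+100)
Rr=lambda U,V:((U-400+.5)/2-.5+260,(V+.5)/2.2-.5+90)
for n,l,r in(("A top far left",(132,246),(518,493)),("A top far right",(289,246),(665,493)),("A foot far R",(281,222),(652,444)),("A bolt",(210,272),(592,517)),("B bolt",(212,16),(598,298)),("B lip R",(282,124),(652,362))):
    print(n,tri([ray("w",L(*l),c2),ray("w",Rr(*r),c1)]).round(1))
def seg(n,f,c,a,b,z):
    A=atz("w",f(*a),z,c);B=atz("w",f(*b),z,c);print(n,A.round(1)[:2],B.round(1)[:2],"w",np.linalg.norm(A-B).round(1),"yaw",np.degrees(np.arctan2((B-A)[1],(B-A)[0])).round(2));return (A+B)/2
R={}
for k,a in dict(stopfoot=(L,c2,(141,367),(277,367),15),stoptop=(L,c2,(135,407),(285,407),75),Alip=(L,c2,(139,337),(277,337),23),Aslopetop=(L,c2,(134,303),(288,303),75),Atopfar=(L,c2,(132,246),(289,246),75),Afoot=(L,c2,(137,222),(281,222),15),Blip=(L,c2,(137,124),(282,124),23),Bslopetop=(L,c2,(129,52),(297,52),75),
 Afoot1=(Rr,c1,(519,444),(652,444),15),Atopfar1=(Rr,c1,(518,493),(665,493),75),Bfoot1=(Rr,c1,(519,247),(660,247),15),Btopfar1=(Rr,c1,(518,271),(678,271),75),Blip1=(Rr,c1,(519,362),(652,362),23),end1=(Rr,c1,(517,23),(670,23),15)).items(): R[k]=seg(k,*a)
d=R["end1"]-(R["stopfoot"]+R["stoptop"])/2;print("rail yaw",np.degrees(np.arctan2(-d[0],d[1])),np.linalg.norm(d[:2]))
u=d[:2]/np.linalg.norm(d[:2])
for k in R:print(k,((R[k]-R["stoptop"])[:2]@u).round(1))
E
```

```text
A top far left [527.6  -8.7  73.1]
A top far right [605.1  -3.3  74.4]
A foot far R [607.4  -3.   15.3]
A bolt [567.1 -17.   77.5]
B bolt [560.6  91.2  75.4]
B lip R [601.9  45.9  20.8]
stopfoot [531.9 -86.8] [612.2 -81.7] w 80.4 yaw 3.65
stoptop [532.7 -85.4] [610.4 -80.4] w 77.9 yaw 3.65
Alip [530.4 -67.4] [609.6 -62.4] w 79.3 yaw 3.65
Aslopetop [530.  -34.5] [607.  -29.6] w 77.2 yaw 3.65
Atopfar [528.   -8.2] [605.   -3.2] w 77.2 yaw 3.65
Afoot [526.2  -8.3] [607.1  -3.2] w 81.0 yaw 3.65
Blip [524.7  41.3] [602.1  46.2] w 77.6 yaw 3.65
Bslopetop [523.2  74.5] [600.6  79.5] w 77.5 yaw 3.65
Afoot1 [527.9  -8. ] [607.9  -3. ] w 80.1 yaw 3.55
Atopfar1 [527.2  -7.8] [605.1  -3. ] w 78.0 yaw 3.56
Bfoot1 [521.1 100.8] [600.3 105.7] w 79.3 yaw 3.53
Btopfar1 [520.4 101.1] [598.9 105.9] w 78.6 yaw 3.54
Blip1 [524.8  41.7] [601.1  46.4] w 76.4 yaw 3.54
end1 [513.3 208.3] [593.3 213.3] w 80.1 yaw 3.52
rail yaw 3.5963702800773905 294.98000490610923
stopfoot -1.4
stoptop 0.0
Alip 18.1
Aslopetop 51.0
Atopfar 77.4
Afoot 77.3
Blip 126.9
Bslopetop 160.2
Afoot1 77.5
Atopfar1 77.7
Bfoot1 186.5
Btopfar1 186.8
Blip1 127.3
end1 294.3
```

Rail found: yaw 3.6°, stop face centre (571.8, -83.4), A's lip at 18, A's side at 77.5, B's lip at 127. Heights check out at 73-75 and 15. Now to the spacer for a near look.

```bash
python3 -m jog '0 0 1.5 -0.5 2.3 0 1;0 0 3 -1 4.6 0 1;0 0 5 -1.4 6.9 0 1;0 0 5 -1.9 9 0 1;0 0 5 -1.9 10.8 0 1';python3 -m jog '0 0 0 0 0.2 0 1;0 0 0 0 0.2 0 1'
python3 - <<'E'
from h import *
s=env.state();print(s["ee_pos"],s["ee_rot"]);cam=P("wrist")
im=grab_frame("wrist");cv2.imwrite("pics/w3.png",im[:,:,::-1])
pc=proj("wrist",[463.7,348.8,110],cam)[0];print(pc)
D=spotter.trace("spacer","wrist")
out=im[:,:,::-1].copy()
for d in D: print(d["conf"],d["box"],im[d["region"]].mean(0).round())
D=[d for d in D if np.ptp(im[d["region"]].mean(0))<25]
r=D[0]["region"]
for fz in (1,0):
  b=fitbox([("wrist",cam,r)],(463.7,348.8),60,40,110,fz);print(np.round(b,2))
q=proj("wrist",boxpts(b[0],b[1],b[2],np.radians(b[3]),60,40,110),cam)
cv2.polylines(out,[q[4:].astype(int)],1,(0,0,255));cv2.polylines(out,[q[:4].astype(int)],1,(255,0,0))
cv2.imwrite("pics/w3.png",out)
E
```

```text
time_s: 3.45
ee_pos: [510.8, 263.8, 255.0]
ee_rot: [180.0, -0.0, 118.7]
force: [0.3, 0.7, 0.3]
gripper_width: 91.8
time_s: 3.7
ee_pos: [512.1, 266.1, 254.4]
ee_rot: [-180.0, 0.0, 118.7]
force: [0.5, 0.5, 0.1]
gripper_width: 91.2
[512.08603826 266.09540019 254.35721548] [-1.79977279e+02  2.37171417e-02  1.18664990e+02]
[314.69579006 108.63741874]
0.96 [347.4, 0.0, 95.6, 65.1] [187. 173.   8.]
0.65 [276.8, 83.8, 74.7, 55.0] [220. 219. 205.]
0.65 [356.5, 154.8, 85.1, 71.8] [130.  82.  45.]
0.61 [161.7, 0.6, 105.3, 75.9] [211. 195.   3.]
[ 4.6258e+02  3.4780e+02 -1.1400e+01  2.0682e+02  1.0000e-02]
[4.6361e+02 3.4722e+02 0.0000e+00 2.6870e+01 6.0000e-02]
```

View pics/w3.png

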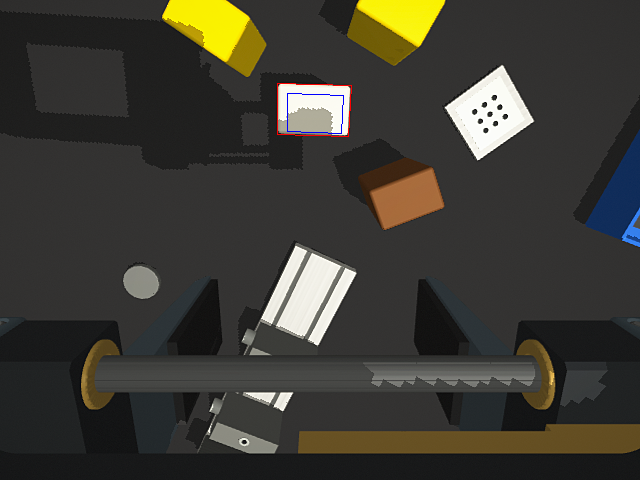

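Wrist view 3: the white block is at (314,110), the brown one at (405,195) and the yellow ones above. The model outline sits on the block. Pose: (463.6, 348), yaw 27°. I go over it and down.

```bash
python3 -m jog '0 0 -0.3 -1 1.6 0 1;0 0 -0.3 -1.9 3.2 0 1;0 0 -0.3 -1.94 3.28 -1 1;0 0 -0.3 -1.94 3.28 -3 1;0 0 -0.3 -1.94 3.28 -4.5 1'; python3 -m jog '0 0 0 0 0 -0.4 1;0 0 0 0 0 -0.4 1'; python3 - <<'E'
from h import *
s=env.state();print(s["ee_pos"],s["ee_rot"],s["force"])
E
```

```text
time_s: 4.42
ee_pos: [464.1, 346.1, 140.4]
ee_rot: [-180.0, 0.0, 117.0]
force: [0.8, -0.3, -0.4]
gripper_width: 91.2
time_s: 4.68
ee_pos: [464.9, 347.2, 132.4]
ee_rot: [180.0, -0.0, 117.0]
force: [0.1, 0.2, 1.4]
gripper_width: 91.0
[464.85939281 347.20428158 132.43125849] [ 1.79967868e+02 -2.00623641e-03  1.16996541e+02] [0.10147839 0.15365452 1.44592584]
```

```bash
python3 -m jog '0 0 0 -0.05 0.04 -1 1;0 0 0 -0.05 0.04 -2 1;0 0 0 -0.05 0.04 -2.3 1;0 0 0 -0.05 0.04 -2.3 1;0 0 0 -0.05 0.04 -2.3 1'; python3 -m jog '0 0 0 0 0 0 0.3;0 0 0 0 0 0 0.3;0 0 0 0 0 0 0.3;0 0 0 0 0 0 0.3;0 0 0 0 0 0 0.3' 40;python3 -m jog '0 0 0 0 0 0 0.3;0 0 0 0 0 0 0.3;0 0 0 0 0 0.2 0.3;0 0 0 0 0 1 0.3;0 0 0 0 0 2 0.3'
```

```text
time_s: 5.3
ee_pos: [464.0, 349.3, 76.0]
ee_rot: [179.8, -0.0, 117.1]
force: [0.2, -0.4, 0.3]
gripper_width: 91.3
time_s: 5.92
ee_pos: [463.0, 348.7, 74.4]
ee_rot: [180.0, 0.0, 117.1]
force: [-0.4, 0.2, 0.2]
gripper_width: 43.8
time_s: 6.55
ee_pos: [462.7, 348.5, 124.8]
ee_rot: [-179.9, 0.0, 117.1]
force: [0.2, 0.5, -0.5]
gripper_width: 27.6
```

Nothing was gripped: the opening went to 27.6. I look.

```bash
python3 - <<'E'
from h import *
im=grab_frame("scene");im2=grab_frame("wrist");im3=grab_frame("top")
s=env.state();print(s["ee_pos"],proj("scene",s["ee_pos"]),proj("top",s["ee_pos"]))
cv2.imwrite("pics/m4.png",np.hstack([cv2.resize(im[60:240,320:500],(400,400)),cv2.resize(im3[150:330,80:260],(400,400))])[:,:,::-1])
E
```

```text
[463.79906248 349.2803142  125.6770873 ] [[417.80001554 144.3040906 ]] [[160.26664165 241.323718  ]]
```

View pics/m4.png

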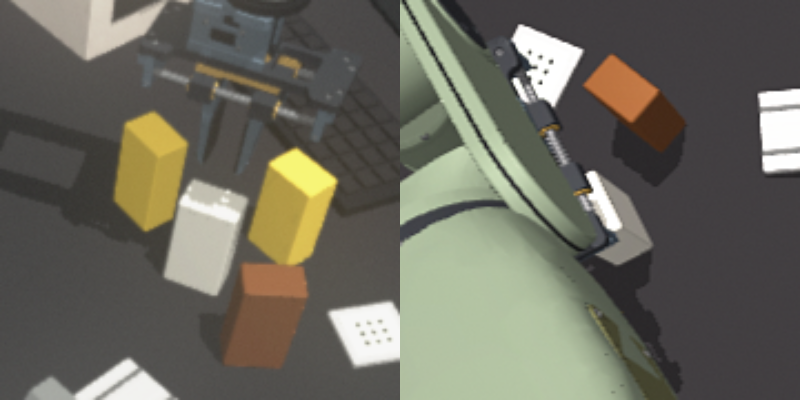

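```bash
python3 - <<'E'
from h import *
from scipy.spatial.transform import Rotation as Ro
s=env.state();print(s["ee_pos"],s["ee_rot"],s["gripper_width"],s["qpos"],env.hold_point_z)
R=Ro.from_euler("xyz",s["ee_rot"],degrees=True).as_matrix();p=np.array(s["ee_pos"])
cam=P("wrist");im=grab_frame("wrist");out=im[:,:,::-1].copy()
sc=grab_frame("scene");so=sc[:,:,::-1].copy()
D=[d for d in spotter.trace("spacer","wrist") if 1];[print(d["conf"],d["box"],im[d["region"]].mean(0).round()) for d in D]
pts=[p+R@[0,w,-k] for w in(-14,0,14) for k in(0,19)]
B=boxpts(463.6,348,0,np.radians(27),60,40,110)
for o,n,c in((out,"wrist",cam),(so,"scene",None)):
    for q in proj(n,pts,c): cv2.circle(o,tuple(q.astype(int)),2,(0,0,255),-1)
    q=proj(n,B,c).astype(int);cv2.polylines(o,[q[4:]],1,(255,0,255));cv2.polylines(o,[q[:4]],1,(255,0,0))
    print(n,proj(n,pts,c).round())
cv2.imwrite("pics/m5.png",np.hstack([cv2.resize(out,(400,300)),np.zeros((300,10,3),np.uint8),cv2.resize(so[80:220,340:500],(343,300),interpolation=2)]))
E
```

```text
[463.79906248 349.2803142  125.6770873 ] [ 1.79806822e+02 -2.81247180e-02  1.17065612e+02] 27.383024652969215 [ 3.58490493e+01  2.06887515e+01  9.34766603e+01 -1.87006191e-03
  6.56393808e+01  8.78425334e+00] -18.8
0.96 [355.9, 69.6, 142.9, 118.3] [225. 215.  17.]
0.85 [96.0, 99.7, 154.1, 112.7] [162. 135.   3.]
0.79 [264.0, 203.5, 105.3, 99.2] [156. 154. 139.]
0.78 [378.5, 276.1, 87.5, 43.5] [59. 35. 17.]
wrist [[293. 281.]
 [291. 295.]
 [318. 281.]
 [318. 295.]
 [343. 281.]
 [345. 295.]]
scene [[412. 142.]
 [413. 136.]
 [418. 144.]
 [419. 138.]
 [424. 146.]
 [426. 140.]]
```

View pics/m5.png

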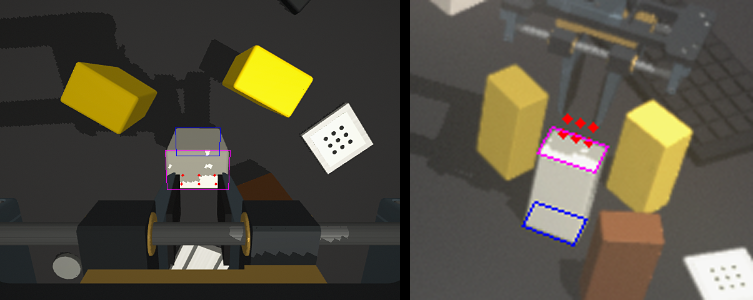

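```bash
python3 - <<'E'
from h import *
im=grab_frame("wrist");sc=grab_frame("scene")
a=cv2.resize(im[180:400,230:410],(450,550),interpolation=3);b=cv2.resize(sc[85:195,385:455],(350,550),interpolation=3)
cv2.imwrite("pics/m6.png",np.hstack([a,b])[:,:,::-1])
E
```

```text
(no output)
```

View pics/m6.png

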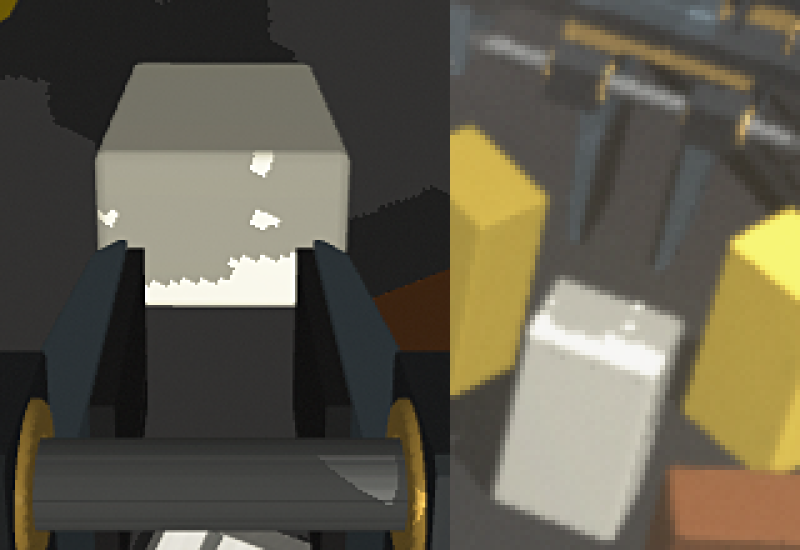

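```bash
python3 - <<'E'
from h import *
from scipy.spatial.transform import Rotation as Ro
s=env.state()
R=Ro.from_euler("xyz",s["ee_rot"],degrees=True).as_matrix();p=np.array(s["ee_pos"]);cam=P("wrist")
for k in(0,10,20,30,40):
  for f in(-16,16):
    w=[p+R@[f,y,-k] for y in(-13.7,13.7)]
    print(k,f,"wrist",proj("wrist",w,cam).round().tolist(),"scene",proj("scene",w).round().tolist())
print("cam in tool",R.T@(-cam[1].T@cam[2]-p))
# triangulate block top far/near corners & tips: wrist front-edge obs with scene
W=lambda U,V:((U+.5)*.4-.5+230,(V+.5)*.4-.5+180)
S=lambda U,V:((U-450+.5)*.2-.5+385,(V+.5)*.2-.5+85)
for n,a,b in(("tipL",(145,250),(580,240)),("tipR",(297,250),(660,268)),("blk far-left top",(97,151),(560,278)),("blk far-right top",(349,151),(685,317))):
    for c in(a,): 
        q=tri([ray("wrist",W(*a),cam),ray("scene",S(*b))]);print(n,q.round(1),"resid px",(proj("wrist",q,cam)[0]-W(*a)).round(1),(proj("scene",q)[0]-S(*b)).round(1),"tool",(R.T@(q-p)).round(1))
for z in(90,100,110):
    a=atz("wrist",W(97,151),z,cam);b=atz("wrist",W(349,151),z,cam);print(z,a,b,np.linalg.norm(a-b))
E
```

```text
0 -16 wrist [[294.0, 307.0], [342.0, 307.0]] scene [[408.0, 147.0], [420.0, 152.0]]
0 16 wrist [[293.0, 254.0], [343.0, 254.0]] scene [[413.0, 138.0], [425.0, 142.0]]
10 -16 wrist [[293.0, 315.0], [343.0, 315.0]] scene [[409.0, 144.0], [421.0, 148.0]]
10 16 wrist [[292.0, 259.0], [344.0, 259.0]] scene [[414.0, 135.0], [426.0, 139.0]]
20 -16 wrist [[292.0, 324.0], [344.0, 324.0]] scene [[410.0, 141.0], [422.0, 145.0]]
20 16 wrist [[291.0, 266.0], [346.0, 266.0]] scene [[415.0, 131.0], [427.0, 136.0]]
30 -16 wrist [[290.0, 333.0], [346.0, 333.0]] scene [[411.0, 137.0], [423.0, 141.0]]
30 16 wrist [[289.0, 273.0], [347.0, 273.0]] scene [[416.0, 128.0], [428.0, 132.0]]
40 -16 wrist [[289.0, 344.0], [347.0, 344.0]] scene [[411.0, 133.0], [424.0, 138.0]]
40 16 wrist [[288.0, 281.0], [349.0, 281.0]] scene [[417.0, 124.0], [429.0, 128.0]]
cam in tool [ 8.31413699e+01 -1.57640009e-01 -2.08537712e+02]
tipL [442.6 347.3 143.2] resid px [-5.5  0.7] [1.2 0.4] tool [  8.2 -18.  -19.9]
tipR [472.3 362.7 142.5] resid px [ 0.1 -0. ] [-0. -0.] tool [  8.4  15.4 -19.4]
blk far-left top [428.2 352.7 108.9] resid px [ 0.4 -0. ] [-0.1 -0. ] tool [ 19.5 -28.3  14.3]
blk far-right top [479.5 379.4 110.4] resid px [ 0.3 -0. ] [-0.1 -0. ] tool [20.  29.5 12.7]
90 [428.31826385 346.6259801   90.        ] [484.4235437  375.32994147  90.        ] 63.02158222405777
100 [428.17023542 349.76237542 100.        ] [481.95441582 377.27884163 100.        ] 60.41435237851729
110 [428.022207   352.89877075 110.        ] [479.48528795 379.22774178 110.        ] 57.80712253297674
```

The visible tips fit about 40 mm behind the reported TCP in both views: wrist (288/349, 281), scene (411,133) and (424,138). So at TCP z 74 the tips were at about 114, above the block. I reopen and go down to TCP z ≈ 40, carefully.

```bash
python3 -m jog '0 0 0 0 0 0.2 1;0 0 0 0 0 0.2 1;0 0 0 0 0 0.2 1;0 0 0 0 0 0.2 1;0 0 0 0 0 0.2 1'; python3 -m jog '0 0 0 0 -0.04 -1 1;0 0 0 0 -0.04 -2 1;0 0 0 0 -0.04 -2.4 1;0 0 0 0 -0.04 -2.6 1;0 0 0 0 -0.04 -2.8 1'; python3 -m jog '0 0 0 0 0 -0.3 1;0 0 0 0 0 -0.6 1;0 0 0 0 0 -0.8 1;0 0 0 0 0 -0.8 1;0 0 0 0 0 -0.8 1'
```

```text
time_s: 7.58
ee_pos: [462.9, 348.6, 129.3]
ee_rot: [-180.0, -0.0, 117.1]
force: [0.6, -0.2, -1.3]
gripper_width: 74.8
time_s: 8.2
ee_pos: [463.6, 348.1, 59.9]
ee_rot: [179.9, -0.0, 117.1]
force: [-0.4, -0.2, 0.5]
gripper_width: 90.8
time_s: 8.82
ee_pos: [463.2, 347.8, 39.5]
ee_rot: [180.0, -0.0, 117.1]
force: [0.7, 0.3, 0.0]
gripper_width: 91.0
```

```bash
python3 -m jog '0 0 0 0 0 0 0.3;0 0 0 0 0 0 0.3;0 0 0 0 0 0 0.3;0 0 0 0 0 0 0.3;0 0 0 0 0 0 0.3' 45;python3 -m jog '0 0 0 0 0 0 0.3;0 0 0 0 0 0 0.3;0 0 0 0 0 0.2 0.3;0 0 0 0 0 0.5 0.3;0 0 0 0 0 1 0.3'; python3 -m jog '0 0 0 0 0 0 0.3'
```

```text
time_s: 9.45
ee_pos: [463.1, 347.7, 39.5]
ee_rot: [180.0, -0.0, 117.1]
force: [0.2, -0.0, 0.4]
gripper_width: 60.1
time_s: 10.07
ee_pos: [462.5, 347.3, 64.5]
ee_rot: [-179.9, 0.0, 117.1]
force: [0.3, 0.4, -5.0]
gripper_width: 59.9
time_s: 10.2
ee_pos: [463.9, 348.3, 65.9]
ee_rot: [179.8, -0.0, 117.1]
force: [0.5, -0.2, -4.2]
gripper_width: 59.8
```

Gripped: opening 60, weight about 4 N. I lift, then carry it to the stop.

```bash
python3 -m jog '0 0 0 0 0 1.5 0.3;0 0 0 0 0 3 0.3;0 0 0 0 0 4 0.3;0 0 -1 0.2 -1.5 4.4 0.3;0 0 -2 0.7 -3 4.4 0.3'; python3 -m jog '0 0 -1 0.6 -2 0 0.3;0 0 -2 1.2 -4 0 0.3;0 0 -2.7 1.8 -6 0 0.3;0 0 -2.7 2.4 -8 0 0.3;0 0 -2.7 2.8 -10 0 0.3';python3 -m jog '0 0 0 0 -1 0 0.3;0 0 0 0 -2 0 0.3;0 0 0 0 -2.5 0 0.3;0 0 0 0 -2.5 0 0.3;0 0 0 0 -2.5 0 0.3'
```

```text
time_s: 10.82
ee_pos: [480.6, 272.3, 175.4]
ee_rot: [179.9, -0.0, 107.0]
force: [0.9, 0.3, -5.0]
gripper_width: 59.5
time_s: 11.45
ee_pos: [550.8, 21.0, 174.3]
ee_rot: [180.0, -0.0, 93.6]
force: [-0.0, 0.1, -2.8]
gripper_width: 60.1
time_s: 12.08
ee_pos: [550.4, -38.9, 174.4]
ee_rot: [180.0, -0.0, 93.6]
force: [-0.4, 0.7, -3.7]
gripper_width: 59.6
```

```bash
python3 -m jog '0 0 0 0.4 -0.4 0 0.3;0 0 0 0.8 -0.8 0 0.3;0 0 0 0.8 -0.8 -1 0.3;0 0 0 0.8 -0.8 -1.9 0.3;0 0 0 0.8 -0.8 -1.9 0.3'; python3 - <<'E'
from h import *
s=env.state();p=np.array(s["ee_pos"]);print(p,s["ee_rot"],s["force"])
u=np.array([-.0628,.998]);v=np.array([.998,.0628]);o=np.array([571.8,-83.4]);d=p[:2]-o;print("s",d@u,"lat",d@v)
for n in("wrist","scene"):
    cam=P(n);im=grab_frame(n);cv2.imwrite(f"pics/{n}7.png",im[:,:,::-1])
    print(n,[(np.round(d["box"]),round(d["conf"],2)) for d in spotter.look_for("spacer",n)[:5]])
w=cv2.imread("pics/wrist7.png")[120:400,200:440];a=cv2.imread("pics/scene7.png")[200:350,230:390]
cv2.imwrite("pics/m7.png",np.hstack([cv2.resize(w,(420,490)),cv2.resize(a,(380,356))if 0 else cv2.copyMakeBorder(cv2.resize(a,(380,356),interpolation=3),0,134,0,0,0)]))
E
```

```text
time_s: 12.7
ee_pos: [569.6, -60.1, 125.0]
ee_rot: [-179.8, -0.0, 93.6]
force: [-0.5, -0.4, -3.5]
gripper_width: 59.7
[569.60677262 -60.08110763 124.9857419 ] [-1.79754390e+02 -4.07720722e-02  9.35529767e+01] [-0.49407994 -0.37170888 -3.47108734]
s 23.409989261182336 lat -0.7244144817768055
wrist [(array([241., 229., 156., 126.]), 0.88)]
scene [(array([431., 131.,  39.,  47.]), 0.79), (array([421., 181.,  38.,  47.]), 0.66), (array([272., 238.,  39.,  61.]), 0.6), (array([372., 113.,  31.,  49.]), 0.55)]
```

View pics/m7.png

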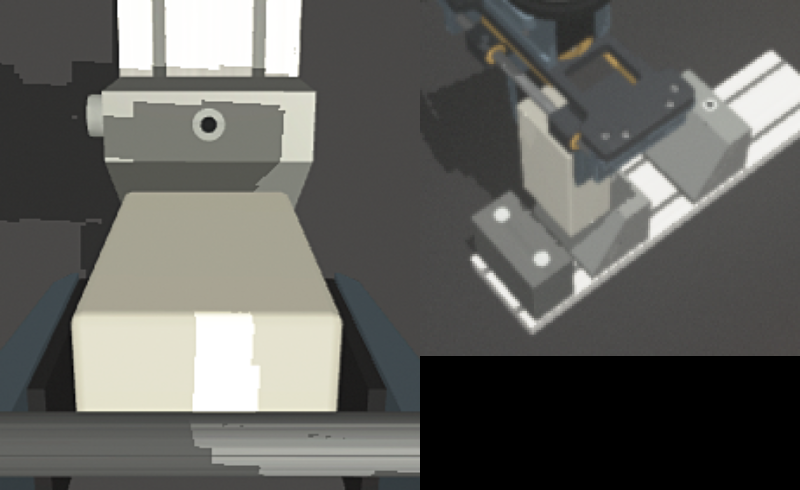

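```bash
python3 - <<'E'
from h import *
cam=P("wrist");u=np.array([-.0628,.998]);v=np.array([.998,.0628]);o=np.array([571.8,-83.4])
for n,pp,z in(("bot far",[(271.4,230.3),(365.7,230.3)],85.5),("top far",[(242.5,300),(395,300)],195.5)):
    q=[atz("w",p,z,cam) for p in pp];print(n,[((a[:2]-o)@u,(a[:2]-o)@v) for a in q],np.linalg.norm(q[0]-q[1]))
E
python3 -m jog '0 0 0 0.03 0 -0.3 0.3;0 0 0 0.03 0 -0.7 0.3;0 0 0 0.03 0 -0.7 0.3'; python3 -m jog '0 0 0 0 -0.04 0 0.3;0 0 0 0 -0.04 0 0.3';python3 -m jog '0 0 0 0 -0.04 0 0.3;0 0 0 0 -0.04 0 0.3';python3 -m jog '0 0 0 0 -0.04 0 0.3;0 0 0 0 -0.04 0 0.3'
```

```text
bot far [(np.float64(41.18862320352092), np.float64(-28.579145435815136)), (np.float64(41.10462186281815), np.float64(32.21417824984326))] 60.79496727359381
top far [(np.float64(42.3051715304482), np.float64(-27.727812914949)), (np.float64(42.19933103627405), np.float64(30.56677705218595))] 58.296206434705766
time_s: 13.28
ee_pos: [570.2, -59.7, 108.2]
ee_rot: [-179.9, -0.0, 93.6]
force: [0.3, 1.3, -4.3]
gripper_width: 59.9
time_s: 13.52
ee_pos: [571.5, -60.9, 109.6]
ee_rot: [180.0, 0.0, 93.6]
force: [0.3, -0.1, -3.4]
gripper_width: 59.5
time_s: 13.78
ee_pos: [571.3, -61.9, 109.5]
ee_rot: [180.0, 0.0, 93.6]
force: [-0.5, 0.4, -4.3]
gripper_width: 59.7
time_s: 14.02
ee_pos: [571.3, -62.9, 109.4]
ee_rot: [180.0, 0.0, 93.6]
force: [-0.2, 0.4, -4.6]
gripper_width: 59.5
```

```bash
for i in 1 2; do python3 -m jog '0 0 0 0 -0.04 0 0.3;0 0 0 0 -0.04 0 0.3' | egrep 'pos|force'; done
```

```text
ee_pos: [571.3, -63.7, 109.4]
force: [0.1, 0.1, -3.9]
ee_pos: [571.2, -63.9, 109.4]
force: [0.2, 4.6, -2.8]
```

Contact with the stop at TCP y ≈ -63.7. I back off 4 mm and lower.

```bash
python3 -m jog '0 0 0 -0.03 0.19 0 0.3;0 0 0 -0.03 0.19 0 0.3;0 0 0 -0.03 0.19 0 0.3'; python3 -m jog '0 0 0 0 0 -0.25 0.3;0 0 0 0 0 -0.5 0.3;0 0 0 0 0 -0.75 0.3;0 0 0 0 0 -1 0.3;0 0 0 0 0 -1.2 0.3';python3 -m jog '0 0 0 0 0 -0.2 0.3;0 0 0 0 0 -0.4 0.3;0 0 0 0 0 -0.6 0.3;0 0 0 0 0 -0.8 0.3;0 0 0 0 0 -0.8 0.3'
```

```text
time_s: 14.9
ee_pos: [570.5, -60.4, 109.4]
ee_rot: [180.0, 0.0, 93.6]
force: [0.1, -0.4, -3.7]
gripper_width: 59.9
time_s: 15.52
ee_pos: [570.5, -60.2, 79.0]
ee_rot: [-180.0, 0.0, 93.6]
force: [-0.0, -1.8, -1.2]
gripper_width: 60.0
time_s: 16.15
ee_pos: [569.8, -60.0, 58.5]
ee_rot: [-179.9, -0.0, 93.6]
force: [0.4, -1.0, -4.4]
gripper_width: 59.8
```

```bash
python3 -m jog '0 0 0 0 0 -0.06 0.3;0 0 0 0 0 -0.12 0.3;0 0 0 0 0 -0.12 0.3';python3 -m jog '0 0 0 0 0 -0.04 0.3;0 0 0 0 0 -0.04 0.3';python3 -m jog '0 0 0 0 0 -0.04 0.3;0 0 0 0 0 -0.04 0.3'
```

```text
time_s: 16.52
ee_pos: [570.4, -59.9, 56.3]
ee_rot: [-180.0, -0.0, 93.6]
force: [-0.1, -0.1, -5.0]
gripper_width: 59.8
time_s: 16.77
ee_pos: [570.5, -60.0, 55.3]
ee_rot: [180.0, -0.0, 93.6]
force: [-0.4, 0.4, -4.6]
gripper_width: 59.8
time_s: 17.02
ee_pos: [570.6, -60.0, 54.5]
ee_rot: [180.0, -0.0, 93.6]
force: [0.6, -0.1, -3.1]
gripper_width: 60.0
```

```bash
python3 -m jog '0 0 0 0 0 -0.04 0.3;0 0 0 0 0 -0.04 0.3';python3 -m jog '0 0 0 0 0 -0.04 0.3;0 0 0 0 0 -0.04 0.3'
```

```text
time_s: 17.27
ee_pos: [570.6, -60.0, 54.5]
ee_rot: [180.0, -0.0, 93.6]
force: [-1.5, 0.2, 6.5]
gripper_width: 60.0
time_s: 17.52
ee_pos: [570.6, -60.0, 54.5]
ee_rot: [179.9, 0.0, 93.6]
force: [-3.3, 1.1, 11.9]
gripper_width: 59.6
```

Seated on the rail: ee z stays at 54.5 while the force rises. Lift and measure A's new place.

```bash
python3 -m jog '0 0 0 0 0 0.3 0.3;0 0 0 0 0 0.6 0.3;0 0 0 0 0 1.4 0.3;0 0 0 0 0 2.4 0.3;0 0 0 0 0 3.2 0.3';python3 -m jog '0 0 0 0 0 0.2 0.3;0 0 0 0 0 0.2 0.3'; python3 - <<'E'
from h import *
s=env.state();p=np.array(s["ee_pos"]);print(p,s["ee_rot"],s["force"])
u=np.array([-.0628,.998]);v=np.array([.998,.0628]);o=np.array([571.8,-83.4]);d=p[:2]-o;print("TCP s",d@u,"lat",d@v)
cam=P("wrist");im=grab_frame("wrist");cv2.imwrite("pics/w8.png",im[:,:,::-1])
for d in spotter.look_for("carrier_a","wrist"): print(d)
# brightness profile along rail through lateral +-20 lines, z=15 plane
g=cv2.cvtColor(im,cv2.COLOR_RGB2GRAY).astype(np.float32)
for z in(15,75):
  for lat in(-15,15,25):
    S=np.arange(60,200,.5);pts=np.array([[*(o+u*a+v*lat),z] for a in S]);q=proj("wrist",pts,cam).astype(np.float32)
    pr=cv2.remap(g,q[:,:1],q[:,1:],cv2.INTER_LINEAR).ravel();dd=np.diff(cv2.GaussianBlur(pr[:,None],(1,3),0).ravel())
    i=[k for k in range(1,len(dd)-1) if abs(dd[k])>6 and abs(dd[k])>=max(abs(dd[k-1]),abs(dd[k+1]))]
    print(z,lat,[(S[k]+.25,round(float(dd[k]))) for k in i])
E
```

```text
time_s: 18.15
ee_pos: [570.7, -60.1, 133.1]
ee_rot: [180.0, 0.0, 93.6]
force: [0.3, -0.5, -4.3]
gripper_width: 59.3
time_s: 18.4
ee_pos: [570.2, -60.1, 137.0]
ee_rot: [-180.0, -0.0, 93.6]
force: [-0.6, -0.1, -4.4]
gripper_width: 59.4
[570.21935187 -60.06575664 136.96408335] [-1.79974421e+02 -7.81940154e-03  9.35586040e+01] [-0.5706923  -0.09428991 -4.37272274]
TCP s 23.386839574753445 lat -0.11209634975287763
{'box': [243.6, 0.0, 139.4, 96.1], 'conf': 0.66}
{'box': [246.8, 126.1, 131.9, 80.3], 'conf': 0.59}
15 -15 [(np.float64(69.25), 20), (np.float64(70.75), 28), (np.float64(102.75), -37), (np.float64(103.75), 37), (np.float64(107.25), 24), (np.float64(126.75), -48), (np.float64(172.75), 33), (np.float64(193.25), -76)]
15 15 [(np.float64(69.25), 20), (np.float64(70.75), 31), (np.float64(102.75), -40), (np.float64(103.75), 35), (np.float64(107.25), 25), (np.float64(126.75), -46), (np.float64(170.75), -19), (np.float64(172.75), 35), (np.float64(192.75), -76)]
15 25 [(np.float64(70.75), 32), (np.float64(102.75), -45), (np.float64(103.75), 30), (np.float64(106.75), 28), (np.float64(126.25), -55), (np.float64(172.75), 36), (np.float64(192.75), -77)]
75 -15 [(np.float64(75.75), 17), (np.float64(77.25), 31), (np.float64(103.25), -33), (np.float64(104.25), 33), (np.float64(107.25), 23), (np.float64(123.25), -49), (np.float64(160.75), 36), (np.float64(177.25), -92)]
75 15 [(np.float64(66.25), -10), (np.float64(67.25), 10), (np.float64(68.75), -22), (np.float64(75.75), 18), (np.float64(77.25), 34), (np.float64(103.25), -42), (np.float64(107.25), 34), (np.float64(115.75), 13), (np.float64(122.75), -63), (np.float64(160.75), 39), (np.float64(177.25), -96)]
75 25 [(np.float64(77.25), 37), (np.float64(103.25), -38), (np.float64(104.25), 49), (np.float64(122.75), -52), (np.float64(160.75), 39), (np.float64(177.25), -98)]
```

View pics/w8.png

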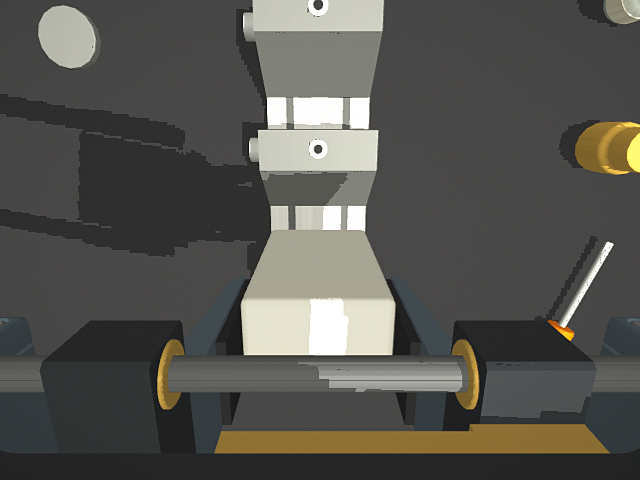

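Wrist view 4: A's upright side is at s=103.3, with its lip at 43.3, as predicted from the seated block (103.4). B is unmoved: slope top 160.8, lip ~127. I step over by 104 mm along the row.

```bash
python3 -m jog '0 0 0 -0.07 1 0 0.3;0 0 0 -0.14 2.2 0 0.3;0 0 0 -0.2 3.3 0 0.3;0 0 0 -0.25 4.15 0 0.3;0 0 0 -0.25 4.15 0 0.3';python3 -m jog '0 0 0 0 0 0 0.3;0 0 0 0 0 0 0.3'
```

```text
time_s: 19.12
ee_pos: [563.6, 44.8, 136.3]
ee_rot: [-179.9, -0.0, 93.7]
force: [0.7, -0.3, -3.7]
gripper_width: 59.9
time_s: 19.38
ee_pos: [564.2, 42.8, 137.1]
ee_rot: [-180.0, 0.0, 93.5]
force: [0.6, -1.3, -4.6]
gripper_width: 59.8
```

```bash
python3 -m jog '0 0 0 0 0 0 0.3;0 0 0 0 0 -0.4 0.3;0 0 0 0 0 -0.4 0.3;0 0 0 0 0 -0.4 0.3;0 0 0 0 0 -0.4 0.3'; python3 - <<'E'
from h import *
u=np.array([-.0628,.998]);v=np.array([.998,.0628]);o=np.array([571.8,-83.4])
s=env.state();p=np.array(s["ee_pos"])
cam=P("wrist");im=grab_frame("wrist");d=p[:2]-o;print(p,"TCP s",d@u,"lat",d@v,s["force"],s["ee_rot"])
g=cv2.cvtColor(im,cv2.COLOR_RGB2GRAY).astype(np.float32)
for z in(75,p[2]-39.5+110):
  for lat in(-15,15,25):
    S=np.arange(120,240,.5);pts=np.array([[*(o+u*a+v*lat),z] for a in S]);q=proj("wrist",pts,cam).astype(np.float32)
    pr=cv2.remap(g,q[:,:1],q[:,1:],cv2.INTER_LINEAR).ravel();dd=np.diff(pr)
    print(round(z),lat,[(float(S[k])+.25,round(float(dd[k]))) for k in range(1,len(dd)-1) if abs(dd[k])>8 and abs(dd[k])>=max(abs(dd[k-1]),abs(dd[k+1]))])
E
```

```text
time_s: 20.0
ee_pos: [564.4, 43.7, 127.5]
ee_rot: [180.0, 0.0, 93.6]
force: [-0.1, 0.2, -3.4]
gripper_width: 59.7
[564.38702558  43.69575003 127.52850943] TCP s 127.30709332253988 lat 0.5834646265393535 [-0.14106871  0.24421577 -3.43742518] [1.79974321e+02 8.04594419e-04 9.35656267e+01]
75 -15 [(143.25, -37), (160.75, 18), (177.25, 58), (186.75, -60), (191.25, 42), (193.75, 53), (212.25, 15), (219.25, -11), (220.25, 19)]
75 15 [(143.25, -16), (148.75, -17), (160.75, 20), (179.25, 49), (186.75, -63), (191.25, 37), (194.75, 84), (195.75, -13), (197.25, 33), (205.25, -12), (206.25, 32), (223.25, 18), (230.75, 31), (238.25, -8)]
75 25 [(143.25, -17), (160.25, -24), (176.25, 50), (186.75, -65), (191.25, 47), (192.75, 81)]
198 -15 [(121.25, -8), (124.25, 80), (148.25, -14), (174.75, -54), (184.25, 29), (190.25, 23), (193.25, 26), (197.75, -71), (200.25, 79), (202.25, 86)]
198 15 [(121.25, -22), (124.25, 86), (148.25, -14), (174.75, -20), (184.25, 78), (197.75, -83), (200.25, 186)]
198 25 [(121.25, -23), (124.25, 89), (147.75, -13), (155.75, -29)]
```

Measured shift 103.9 mm and block far face at about 148, so about 4 mm clear of A. Lower.

```bash
python3 -m jog '0 0 0 0 0 -0.3 0.3;0 0 0 0 0 -0.6 0.3;0 0 0 0 0 -0.9 0.3;0 0 0 0 0 -1.15 0.3;0 0 0 0 0 -1.4 0.3';python3 -m jog '0 0 0 0 0 -0.25 0.3;0 0 0 0 0 -0.5 0.3;0 0 0 0 0 -0.75 0.3;0 0 0 0 0 -1 0.3;0 0 0 0 0 -1.3 0.3';python3 -m jog '0 0 0 0 0 -0.06 0.3;0 0 0 0 0 -0.12 0.3;0 0 0 0 0 -0.12 0.3'
```

```text
time_s: 20.68
ee_pos: [564.3, 43.4, 92.0]
ee_rot: [180.0, 0.0, 93.6]
force: [-0.5, -2.3, -0.9]
gripper_width: 59.9
time_s: 21.3
ee_pos: [564.3, 43.8, 59.5]
ee_rot: [180.0, -0.0, 93.6]
force: [0.1, -1.0, -3.4]
gripper_width: 59.7
time_s: 21.68
ee_pos: [564.0, 43.7, 56.7]
ee_rot: [-180.0, -0.0, 93.6]
force: [-0.3, -1.5, -3.8]
gripper_width: 59.3
```

```bash
python3 -m jog '0 0 0 0 0 -0.05 0.3;0 0 0 0 0 -0.09 0.3;0 0 0 0 0 -0.09 0.3';python3 -m jog '0 0 0 0 0 -0.04 0.3;0 0 0 0 0 -0.04 0.3'
```

```text
time_s: 22.05
ee_pos: [564.3, 43.7, 54.6]
ee_rot: [180.0, -0.0, 93.6]
force: [-0.0, -1.5, -3.5]
gripper_width: 59.7
time_s: 22.3
ee_pos: [564.4, 43.7, 54.4]
ee_rot: [180.0, -0.0, 93.6]
force: [-1.1, -0.5, 3.7]
gripper_width: 59.7
```

Seated again at the same height. Release gently and rise.

```bash
python3 -m jog '0 0 0 0 0 0 0.75;0 0 0 0 0 0 0.85;0 0 0 0 0 0 0.95;0 0 0 0 0 0 1;0 0 0 0 0 0 1';python3 -m jog '0 0 0 0 0 0 1;0 0 0 0 0 0.2 1;0 0 0 0 0 1 1;0 0 0 0 0 2.5 1;0 0 0 0 0 4.5 1';python3 -m jog '0 0 0 0 -1.5 1 1;0 0 0 0 -3.6 2 1;0 0 0 0 -3.6 2.5 1;0 0 0 0 -3.6 2.5 1;0 0 0 0 -3.6 2.5 1'; python3 - <<'E'
from h import *
u=np.array([-.0628,.998]);v=np.array([.998,.0628]);o=np.array([571.8,-83.4])
cam=P("wrist");im=grab_frame("wrist");sc=grab_frame("scene");out=im[:,:,::-1].copy()
g=cv2.cvtColor(im,cv2.COLOR_RGB2GRAY).astype(np.float32)
for z in(15,23,75,125):
  for lat in(-20,20):
    S=np.arange(-20,230,.5);pts=np.array([[*(o+u*a+v*lat),z] for a in S]);q=proj("wrist",pts,cam).astype(np.float32)
    pr=cv2.remap(g,q[:,:1],q[:,1:],cv2.INTER_LINEAR).ravel();dd=np.diff(pr)
    print(z,lat,[(float(S[k])+.25,round(float(dd[k]))) for k in range(1,len(dd)-1) if abs(dd[k])>10 and abs(dd[k])>=max(abs(dd[k-1]),abs(dd[k+1]))])
c=o+u*127.4
B=boxpts(c[0],c[1],15,np.radians(3.6),60,40,110)
a=cv2.resize(out[:400,180:460],(420,600),interpolation=3);b=cv2.resize(sc[190:350,230:410,::-1],(380,338),interpolation=3)
for d in spotter.trace("spacer","scene"):
    m=d["region"]; print("scene",d["box"],round(d["conf"],2),"IoU",((sil("scene",B)&m).sum()/(sil("scene",B)|m).sum()).round(2))
print(env.state()["ee_pos"],env.state()["time_s"])
cv2.imwrite("pics/fin.png",np.hstack([a,cv2.copyMakeBorder(b,0,262,0,0,0)]))
E
```

```text
time_s: 22.92
ee_pos: [564.3, 43.7, 53.6]
ee_rot: [180.0, -0.0, 93.6]
force: [-0.2, 0.9, 0.4]
gripper_width: 91.0
time_s: 23.55
ee_pos: [563.4, 43.6, 166.7]
ee_rot: [-179.9, -0.0, 93.6]
force: [1.1, -0.2, -1.0]
gripper_width: 91.0
time_s: 24.18
ee_pos: [563.7, -45.3, 227.8]
ee_rot: [-179.9, -0.0, 93.6]
force: [-0.3, 0.9, 0.9]
gripper_width: 91.1
15 -20 [(-0.25, 15), (4.25, 34), (7.75, -16), (8.75, 33), (41.75, -28), (58.75, -16), (70.25, 25), (90.25, 57), (100.25, -82), (102.25, 75), (155.75, -46), (191.25, 56), (221.25, -40)]
15 20 [(3.25, 39), (41.75, -14), (70.25, 56), (100.25, -80), (102.25, 88), (155.75, -52), (191.25, 58), (221.25, -31)]
23 -20 [(-17.25, -28), (2.25, 10), (6.25, 38), (11.25, 29), (43.25, -20), (58.75, -18), (71.25, 25), (91.25, 61), (100.75, -82), (102.75, 74), (154.75, -49), (189.75, 63), (219.75, -42)]
23 20 [(-17.25, -26), (-16.75, -26), (5.25, 41), (43.25, -13), (71.25, 56), (100.75, -80), (102.75, 88), (154.75, -58), (189.75, 65), (219.75, -29)]
75 -20 [(-16.75, -30), (0.25, -33), (17.25, 13), (20.75, 41), (53.25, -13), (63.25, -19), (64.75, -10), (77.25, 
[... 323 characters left out ...]
), (216.25, -142)]
125 -20 [(-16.75, 41), (-4.75, 53), (4.25, -62), (17.25, -37), (31.75, 43), (34.75, 59), (53.75, -18), (62.75, -34), (66.25, -26), (67.25, 38), (68.75, -31), (83.75, 26), (99.25, 79), (105.75, -94), (107.25, 67), (146.75, -62), (172.75, 71), (203.25, -191)]
125 20 [(-16.75, 44), (-5.75, 35), (4.75, -69), (17.25, -35), (30.75, 49), (63.25, -52), (83.75, 79), (105.75, -94), (107.25, 118), (146.75, -73), (172.75, 76), (194.75, 19), (203.25, -215)]
scene [371.3, 112.8, 31.3, 50.3] 0.91 IoU 0.0
scene [429.9, 128.8, 42.7, 49.0] 0.64 IoU 0.0
scene [418.3, 180.2, 40.8, 48.1] 0.62 IoU 0.0
scene [317.0, 228.3, 33.9, 59.0] 0.56 IoU 0.73
[563.78801385 -45.39880992 227.7054421 ] 24.325
```

View pics/fin.png

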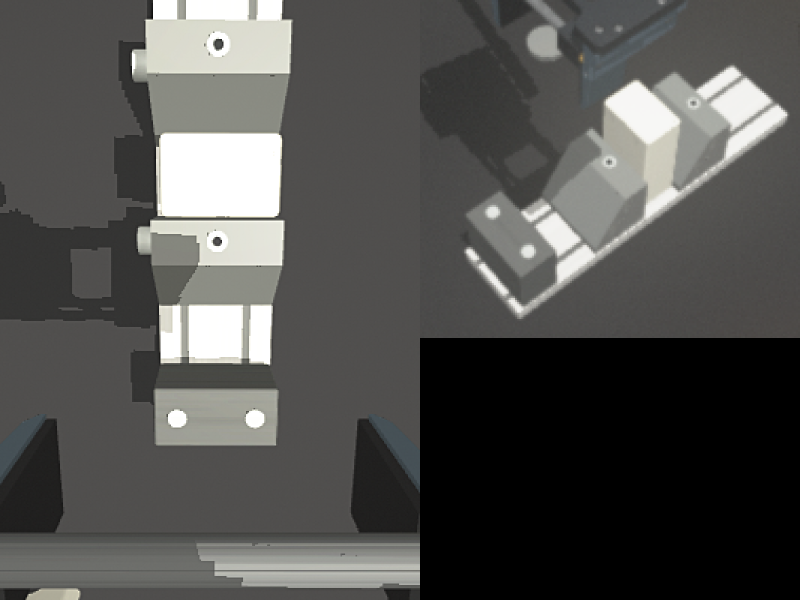

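```bash
python3 -c "
from h import *
env.job_done();print(env.state()['time_s'])"
```

```text
the job is handed in; nothing more can be done
the job is handed in; nothing more can be done
```

The job is done and handed in, with about 24 s on the clock before the hand-in call. The thick white spacer went down 3.7 mm clear of the stop and wedged carrier A out. I then lifted it, stepped it 104 mm along the row and lowered it between the carriers, and it wedged carrier B out. It was released there and the arm backed away.

**Last wrist-camera checks, measured from the stop face:**

| Item | Position (mm) |
|---|---|
| Carrier A lip | 43.3 |
| Carrier A upright side | 103.3 |
| Spacer | about 106.6 to 146.8 |
| Carrier B lip (from its slope top) | about 147.3 |

- **Gaps:** both gaps at the lips are about 43–44 mm, one spacer width plus the clearance used to let it down.
- **Seating:** the spacer stands upright and square. Both times its underside reached the rail at the same tool height (TCP z 54.5), with a clear rise in force.

**What failed or disagreed:**
- **First grasp missed:** the fingertips are about 40 mm behind the reported TCP, as both cameras showed. At TCP z 74 they closed above the block without moving it, and the second try at z 40 held.
- **Scene network outline:** it matched the predicted spacer pose with an overlap (IoU) of only 0.73, probably because carrier A partly hides it. The picture itself shows it standing correctly.

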